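Snap open the folding plane rest and lay the block plane on it

ROBOT

A 7-joint arm with a two-finger parallel gripper is mounted at the origin on a cart in front of the work surface, level with it; the furniture and walls round the work are solid. World frame = base frame: x ahead of the robot, y to its left, z up, the work surface at z = 0. Lengths are in m, angles in rad, forces in N, time in s.
With the tool pointing down it reaches from about 0.425 to 0.875 m from the base axis. Payload 4.7 kg.
Tool frame: the origin (TCP) lies midway between the tips of the shut fingers; the grasp point (between the pads) lies 19 mm behind it; z points along the fingers, y is the line along which they close (so a half turn about z gives the same grasp; the last joint's range is limited). The gripper opens to 87 mm and grips with 3 to 60 N. Pads are 19 mm wide; open, the fingers measure 117 mm over their backs; the gripper's body (75 mm by 190 mm) begins 51 mm behind the grasp point.
Start: joints at [-1.185, 0.321, -0.07, 1.45, 0.023, 1.371, -0.057], TCP at [0.236, 0.606, 0.223] pointing down, gripper open.
Joint ranges: [-2.86, 2.86], [-0.3, 2.09], [-1.38, 1.24], [0.06, 2.45], [-1.56, 4.7], [0.09, 2.05], [-2.69, 2.69]. Speed limits (rad/s): [2.57, 2.57, 3.14, 3.14, 3.14, 3.14, 3.14].

INTERFACE

Orientations are given as a rotation vector (axis times angle).
In Python, from bench import monitor, cams, workorder gives the robot as it stands.
- The arm moves only by the tool move_arm, never from a script. Its arguments are lists of equal length, an entry for each row: "slide": the shift along the tool's x, y, z in cm, a list of three; "roll": the turn about the tool's z in rad. In form: {"slide": [[dx, dy, dz], ...], "roll": [roll, ...]}. A call has 1 to 20 rows; each row is the pose to reach, as a shift and turn from the pose commanded when the call began, along the tool's axes at that moment; what a row does not reach only later rows make up. A row lasts 1/10 s, in which the tool goes at most 50 mm and 8.59 degrees, less where a joint would pass 70% of its speed; a pose out of reach is approached as far as the arm can. A call with a gripper value outside its range is refused whole. "gripper" is the finger opening in cm, from 0 to 8.7, set as the call begins (left out, the last holds). The fingers move at their own pace and stop on an object; "squeeze" is the grip in N (left out, the last holds). Time passes only in rows, so rows that repeat a pose let the fingers close. It gives the time, the measured TCP pose, the force, the opening and the grip force at its end, in the units of the state.
- monitor.get_state(): the state, without advancing time (a new reading comes with each control period).
- cams.get_image(name): name is "scene" or "top"; returns the picture (420x560x3 uint8, red, green, blue); there is no depth.
- cams.get_calibration(name): a dict with "mtx" (3x3 intrinsics, pixels), "R" (3x3) and "t" (3): a world point X has camera coordinates R X + t. Camera axes: x right, y down, z forward; pixel columns grow to the right and rows downward; lengths in m; the calibration is good to about 2 mm. A picture is of the moment at which its call begins. get_calibration takes no time and is no camera call.
- workorder.close_job(): hands the job in; it is judged then, once.
The state is a dict: "time": time; "joint_positions": joint angles; "qd": joint speeds; "joint_torque": joint torques, N m; "position": TCP position; "tool_rot": TCP orientation; "ft_force": force on the tool from outside, world axes, zero at the start; "torque": the same for the moment, N m; "grip_width": opening from 0.0 (shut) to 1.0 (fully open); "grip_force": force on a finger pad.
Only numpy, scipy, OpenCV 4.12 (cv2) and the standard library are available. Lean on these libraries where they do the work, as an engineer would, in place of code of your own. Each camera call takes 0.05 s, during which the arm holds its last target. There are 200 camera calls.

TASK

The metal block plane should not be left with its blade on the bench: take the tab of the folded wooden plane rest and swing the hinged bed up until it snaps over and stays open by itself. Then lift the plane and lay it gently on the sloping bed, sole down and straight along the middle, sitting down against the lip at the lower end. Leave the sanding block, the oil bottle and the timber offcut where they are.

Things in the scene. Friction and masses are not known exactly. Their poses are not given: they have to be found in the camera images.
- stand: Base of the folding plane rest, screwed to the bench: a pale plywood board 275 x 130 x 14 mm, steel cheeks 43 mm high beside the hinge. Origin on the bench top under the hinge axis; x points along the rest from hinge (near end) to far end, y left, z up. The board reaches from x = -55 to +220 mm; the hinge axis runs along y, 34 mm up. Its side springs lie below the bed surface.
- rest (a joint): Angle of the hinged bed: 0 = folded flat above the base (start), 0.70 rad = open, far end raised. Two over-centre springs hold it at either stop: they resist lifting at first (about 5 N at the tab), pass dead centre at 0.35 rad, then pull it up to 0.70 and hold it there, also under the plane's weight.
- rest_bed (a point): On the bed's upper surface at the foot of the lip's inner face, mid-width; turns with the bed. x along the bed away from the lip (up the slope when open), y left, z square out of the bed. The bed is a brown board 229 x 96 x 12 mm, far end at x = 218; the lip, across the hinge end, stands 18 mm above it, 10 mm thick. The hinge axis lies 4 mm in +x and 6 mm in -z from this point.
- rest_tab (a point): Top centre of the pull tab, a wooden block standing square on the bed near its far end: 26 mm wide along the bed's y, 14 mm along x, 34 mm tall above the bed. Axes as those of rest_bed; it lies at (201, 0, 34) mm in that frame. Can be pinched across its 26 mm width.
- plane: Block plane, grey metal, 48 mm wide (x), 160 long (y), 44 tall (z), about 0.6 kg, loose, sole down. Origin at the centre of its sole; y along its length, z up. The sole flange, 6 mm thick, is 48 mm wide; the cheeks above it are 44 mm apart outside, up to 38 mm high; grasp across them at mid-length. Its length starts pointing roughly away from the robot; either end may go to the lip.
- sanding_block: Bystander: sanding block, wood on cork, 62 x 112 x 32 mm, loose. Origin at the centre of its underside, y along its length.
- oil_bottle: Bystander: green squeeze bottle with a dark nozzle, 49 mm across, 130 mm tall, standing loose. Origin at the centre of its underside.
- offcut: Bystander: short square timber offcut, 45 x 90 x 45 mm, loose. Origin at the centre of its underside, y along its length.

How it is judged:
By the outcome, as a careful person would: the job done as asked, in the order asked, and still so for the second after the job is handed in, with the robot touching nothing.
It also fails if it takes over 72 s, if anything falls off the work surface, if the arm or the gripper's body presses on something with over 40 N, if the wrist force passes 120 N, or if a joint passes its speed limit or range.

## Working session

There is one attempt and no reset: what is moved stays moved. The work goes in short steps, Python scripts to look and compute and a tool call to move; the robot and the scene stay as the last step left them, time stands still between calls to the robot, and variables do not carry over. Pictures are saved under pics/ and viewed, at most 10 in all, crops included, and the job is handed in when it is done.

Besides the shell and the picture viewer there is one more tool, called after ">>>" by a JSON object that holds its "api" and its "payload", one argument or row to a line. move_arm: Moves the arm, as the interface text tells. Its arguments: {"type":"object","properties":{"slide":{"type":"array","items":{"type":"array","items":{"type":"number"}}},"roll":{"type":"array","items":{"type":"number"}},"gripper":{"type":"number"},"squeeze":{"type":"number"}},"required":["slide","roll"]}

```bash
mkdir -p pics
python3 - <<'E'
from bench import monitor,cams
import cv2
for n in("scene","top"):
    cv2.imwrite(f"pics/{n}0.png",cams.get_image(n)[:,:,::-1]); c=cams.get_calibration(n); print(n,c["mtx"].round(1).tolist(),c["R"].round(4).tolist(),c["t"].round(4).tolist())
s=monitor.get_state();print(s["time"],s["position"],s["tool_rot"])
E
```

```text
scene [[421.7, 0.0, 277.9], [0.0, 421.7, 210.4], [0.0, 0.0, 1.0]] [[0.7745, -0.6326, 0.0045], [-0.364, -0.4515, -0.8146], [0.5173, 0.6293, -0.5799]] [-0.4028, 0.2744, 1.0061]
top [[428.4, 0.0, 278.4], [0.0, 428.4, 213.8], [0.0, 0.0, 1.0]] [[0.0142, -0.9999, -0.0009], [-0.9948, -0.014, -0.1011], [0.1011, 0.0023, -0.9949]] [0.0183, 0.5923, 1.3504]
0.1 [0.2360448  0.60511609 0.22158554] [-5.80630621e-01 -3.08726282e+00  2.61277795e-03]
```

View pics/top0.png

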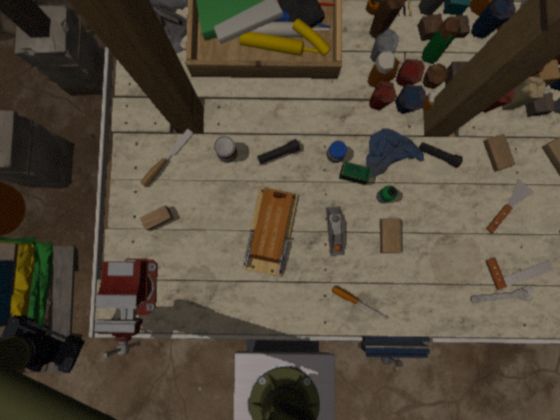

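View pics/scene0.png

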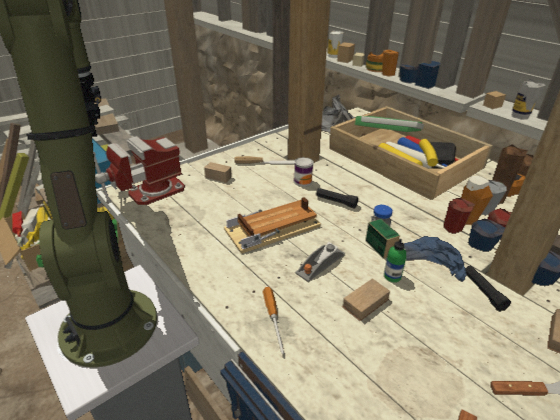

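The top view shows the rest at about (272,230), the plane at (336,231), the sanding block at (391,235), the bottle at (388,194) and the offcut at (156,217). Next I'll enlarge both views.

Run:
```python
import cv2
a=cv2.imread("pics/top0.png")[175:285,235:360];b=cv2.imread("pics/scene0.png")[190:285,215:350]
cv2.imwrite("pics/topc.png",cv2.resize(cv2.convertScaleAbs(a,alpha=1.5),None,fx=5,fy=5,interpolation=2))
cv2.imwrite("pics/scenec.png",cv2.resize(cv2.convertScaleAbs(b,alpha=1.2),None,fx=5,fy=5,interpolation=2))
```

```text
(no output)
```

View pics/topc.png

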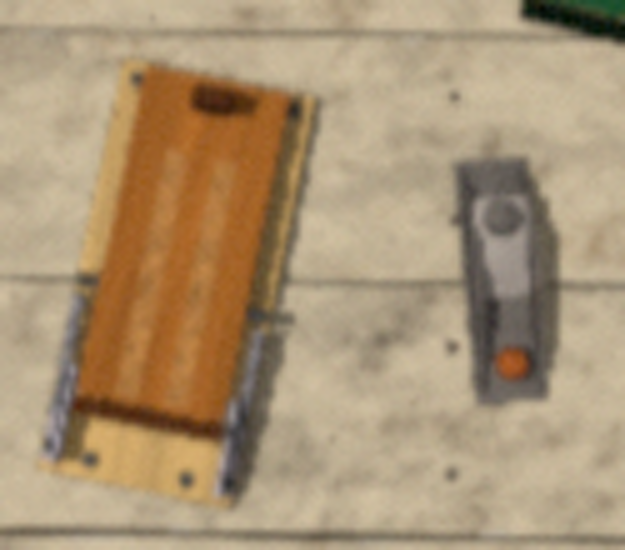

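View pics/scenec.png

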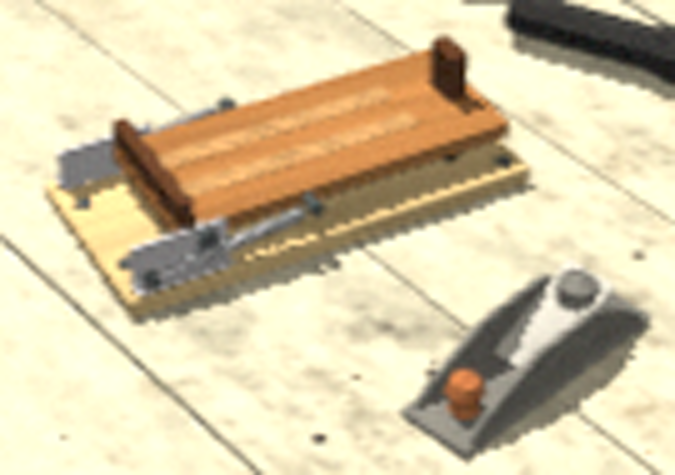

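The rest's board corners, tab and plane flange corners are clear in the top crop: board corners (122,62), (318,97), (235,508), (38,465), plane corners (457,163), (527,158), (547,398), (480,404). The orange knob is at the plane's near end.

```bash
cat > h.py <<'E'
import numpy as np,cv2
from bench import cams,monitor
from scipy.spatial.transform import Rotation as Ro
C={n:cams.get_calibration(n) for n in("scene","top")}
def ray(n,uv,z):
    c=C[n];R=np.array(c["R"]);t=np.array(c["t"]);o=-R.T@t
    d=R.T@np.linalg.solve(np.array(c["mtx"]),[*uv,1.]);return o+d*(z-o[2])/d[2]
def proj(n,X):
    c=C[n];p=np.array(c["mtx"])@(np.array(c["R"])@X+np.array(c["t"]));return p[:2]/p[2]
def fit(M,P): # 2D rigid
    M=np.array(M,float);P=np.array(P)[:,:2];m=M-M.mean(0);p=P-P.mean(0)
    a=np.arctan2((m[:,0]*p[:,1]-m[:,1]*p[:,0]).sum(),(m*p).sum())
    R=np.array([[np.cos(a),-np.sin(a)],[np.sin(a),np.cos(a)]]);o=P.mean(0)-R@M.mean(0)
    return o,a,(M@R.T+o-P)
E
python3 - <<'E'
from h import *
np.set_printoptions(precision=4,suppress=True)
cr=lambda p:(np.array(p)-2)/5+[235,175]
sc=lambda p:(np.array(p)-2)/5+[215,190]
T=lambda p,z:ray("top",cr(p),z)
S=lambda p,z:ray("scene",sc(p),z)
print("stand",*fit([[.22,.065],[.22,-.065],[-.055,-.065],[-.055,.065]],[T((122,62),.014),T((318,97),.014),T((235,508),.014),T((38,465),.014)]))
print("scene: board corners R far,near", S((530,168),.014),S((135,302),.014),S((47,190),.014))
print("plane",*fit([[-.024,.08],[.024,.08],[.024,-.08],[-.024,-.08]],[T((457,163),.006),T((527,158),.006),T((547,398),.006),T((480,404),.006)]))
print("plane scene",S((403,412),.006),S((470,458),.006))
print("tab top T",T((214,97),.074),"S",S((449,44),.074))
s=monitor.get_state();print(Ro.from_rotvec(s["tool_rot"]).as_matrix())
E
```

```text
stand [0.4566 0.0675] -0.1853059812579729 [[ 0.0038 -0.0009]
 [ 0.0012  0.0002]
 [-0.0017  0.0001]
 [-0.0033  0.0007]]
scene: board corners R far,near [ 0.6605 -0.0387  0.014 ] [0.3953 0.0118 0.014 ] [0.4139 0.1315 0.014 ]
plane [ 0.5418 -0.1592] -1.480516586698144 [[ 0.001   0.0011]
 [ 0.0013 -0.0008]
 [-0.0012 -0.0023]
 [-0.0011  0.002 ]]
plane scene [ 0.4611 -0.1468  0.006 ] [ 0.4658 -0.1956  0.006 ]
tab top T [0.6498 0.0307 0.074 ] S [0.6524 0.0312 0.074 ]
[[-0.9317  0.3633 -0.0005]
 [ 0.3633  0.9317 -0.0016]
 [-0.0001 -0.0017 -1.    ]]
```

>>> {"api": "move_arm", "payload": {
  "slide": [
    [0,0,-5],
    [0,0,-10],
    [0,0,-14],
    [0,0,-18],
    [-3,-2,-18],
    [-7,-4.5,-18],
    [-11,-7.1,-18],
    [-15,-9.7,-18],
    [-19,-12.3,-18],
    [-23,-14.9,-18],
    [-27,-17.4,-18],
    [-31,-20,-18],
    [-35,-22.6,-18],
    [-39,-25.2,-18],
    [-43,-27.8,-18],
    [-47,-30.4,-18],
    [-51,-32.9,-17],
    [-55,-35.5,-14],
    [-58,-37.5,-11],
    [-59.5,-38.4,-8]
  ],
  "roll": [0,0,0,0,0,0,0,0,0,0,-0.02,-0.04,-0.06,-0.08,-0.1,-0.12,-0.14,-0.16,-0.18,-0.187],
  "gripper": 6.0
}}

```text
time: 2.1
position: [0.6521, 0.0268, 0.301]
tool_rot: [0.297, 3.127, -0.004]
ft_force: [-0.6, -0.1, -0.2]
grip_width: 0.689
grip_force: 0.0
```

>>> {"api": "move_arm", "payload": {
  "slide": [
    [0,0,4],
    [0,0,8],
    [0,0,12],
    [0,0,16],
    [0,0,18],
    [0,0,18],
    [0,0,18],
    [0,0,18]
  ],
  "roll": [0,0,0,0,0,0,0,0]
}}

```text
time: 2.9
position: [0.6524, 0.0317, 0.1246]
tool_rot: [0.29, 3.125, 0.001]
ft_force: [-0.1, -0.5, 0.8]
grip_width: 0.692
grip_force: 0.0
```

Run:
```python
from h import *
s=monitor.get_state();print(s["position"],Ro.from_rotvec(s["tool_rot"]).as_matrix().round(4))
im=cams.get_image("scene")[:,:,::-1]
cv2.imwrite("pics/s1.png",cv2.resize(im[120:270,200:360],None,fx=4,fy=4,interpolation=2))
```

```text
[0.65235634 0.0316999  0.12461148] [[-9.830e-01  1.837e-01  3.300e-03]
 [ 1.837e-01  9.830e-01  4.000e-04]
 [-3.100e-03  1.000e-03 -1.000e+00]]
```

View pics/s1.png

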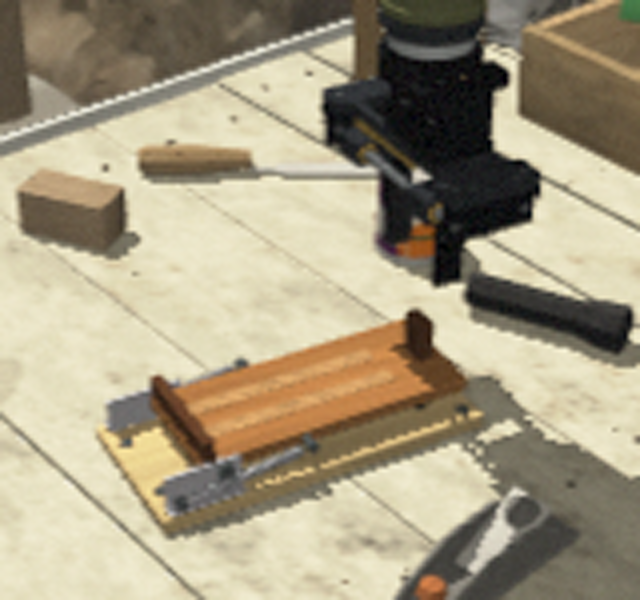

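The gripper is centred above the tab, which is at about (418,330) in the crop with the fingers midway over it. I'll descend and pinch.

>>> {"api": "move_arm", "payload": {
  "slide": [
    [0.1,0,2],
    [0.15,0,4],
    [0.15,0,6],
    [0.15,0,7],
    [0.15,0,7.9],
    [0.15,0,7.9],
    [0.15,0,7.9],
    [0.15,0,7.9]
  ],
  "roll": [0,0,0,0,0,0,0,0]
}}

```text
time: 3.75
position: [0.6504, 0.032, 0.0448]
tool_rot: [0.29, 3.126, 0.001]
ft_force: [0.7, 0.5, 0.3]
grip_width: 0.688
grip_force: 0.0
```

>>> {"api": "move_arm", "payload": {
  "slide": [
    [0,0,0],
    [0,0,0],
    [0,0,0],
    [0,0,0],
    [0,0,0],
    [0,0,0],
    [0,0,0],
    [0,0,0]
  ],
  "roll": [0,0,0,0,0,0,0,0],
  "gripper": 1.0,
  "squeeze": 30
}}

```text
time: 4.55
position: [0.6494, 0.0312, 0.0436]
tool_rot: [-0.291, -3.128, 0.001]
ft_force: [-1.7, -2.2, 1.5]
grip_width: 0.295
grip_force: 30.0
```

>>> {"api": "move_arm", "payload": {
  "slide": [
    [0.17,0,-0.98],
    [0.39,0,-1.94],
    [0.66,0,-2.9],
    [0.97,0,-3.84],
    [1.33,0,-4.76],
    [1.73,0,-5.66],
    [2.18,0,-6.54],
    [2.68,0,-7.4],
    [3.21,0,-8.23],
    [3.79,0,-9.04],
    [4.4,0,-9.81],
    [5.06,0,-10.56],
    [5.75,0,-11.27],
    [6.2,0,-11.68],
    [6.2,0,-11.68],
    [6.2,0,-11.68],
    [6.2,0,-11.68]
  ],
  "roll": [0,0,0,0,0,0,0,0,0,0,0,0,0,0,0,0,0]
}}

```text
time: 6.25
position: [0.5889, 0.0429, 0.1621]
tool_rot: [0.29, 3.126, 0.0]
ft_force: [1.0, -5.2, 4.7]
grip_width: 0.294
grip_force: 30.0
```

Run:
```python
from h import *
s=monitor.get_state();print(s["position"],s["ft_force"],s["grip_width"])
im=cams.get_image("scene")[:,:,::-1]
cv2.imwrite("pics/s2.png",cv2.resize(im[120:270,200:360],None,fx=4,fy=4,interpolation=2))
```

```text
[0.5889105  0.04289745 0.16210314] [ 1.02808415 -5.20178493  4.69714151] 0.2936472622304275
```

View pics/s2.png

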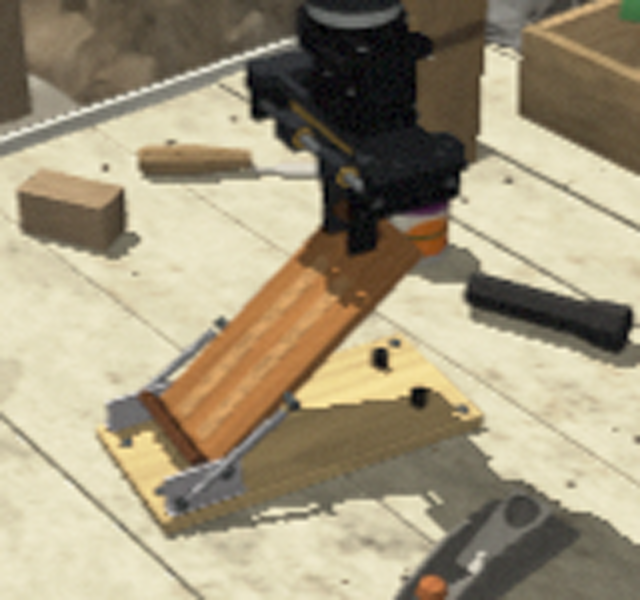

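The bed is fully raised, from lip (175,430) to tab (345,230) in the crop. I'll release it, rise clear and move to the plane.

>>> {"api": "move_arm", "payload": {
  "slide": [
    [0,0,0],
    [0,0,0],
    [0,0,0],
    [0,0,0],
    [0,0,-2],
    [0,0,-5],
    [0,0,-8],
    [0,0,-10],
    [0.1,-3,-10],
    [0.3,-7,-10],
    [0.5,-11,-10],
    [0.7,-15,-9],
    [0.8,-19,-7],
    [0.9,-20.9,-4],
    [0.9,-20.9,0],
    [0.9,-20.9,3],
    [0.9,-20.9,4],
    [0.9,-20.9,4],
    [0.9,-20.9,4],
    [0.9,-20.9,4]
  ],
  "roll": [0,0,0,0,0,0,0,0,0,-0.05,-0.1,-0.15,-0.2,-0.25,-0.275,-0.275,-0.275,-0.275,-0.275,-0.275],
  "gripper": 7.6
}}

```text
time: 8.3
position: [0.5428, -0.1606, 0.1223]
tool_rot: [-0.142, 3.135, -0.001]
ft_force: [-0.5, 0.6, 0.0]
grip_width: 0.875
grip_force: 0.0
```

Run:
```python
from h import *
s=monitor.get_state();print(s["position"],s["ft_force"],Ro.from_rotvec(s["tool_rot"]).as_matrix().round(4))
im=cams.get_image("scene")[:,:,::-1]
cv2.imwrite("pics/s3.png",cv2.resize(im[150:300,230:380],None,fx=4,fy=4,interpolation=2))
```

```text
[ 0.54279559 -0.16061422  0.1222972 ] [-0.50339921  0.58107123  0.01023983] [[-9.959e-01 -9.050e-02  3.300e-03]
 [-9.050e-02  9.959e-01 -4.000e-04]
 [-3.300e-03 -7.000e-04 -1.000e+00]]
```

View pics/s3.png

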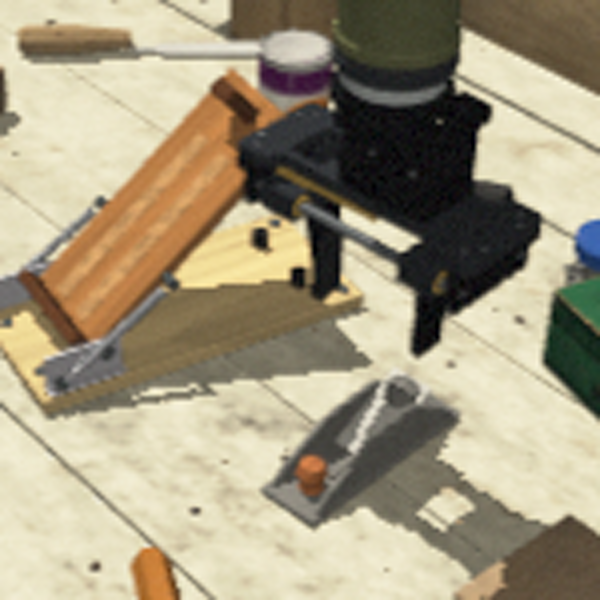

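The bed stays open by itself, and the gripper straddles the plane, which lies around (365,450) in the crop. I'll descend and grip.

>>> {"api": "move_arm", "payload": {
  "slide": [
    [0,0,3],
    [0,0,6],
    [0,0,8.5],
    [0,0,10],
    [0,0,11],
    [0,0,11.4],
    [0,0,11.4],
    [0,0,11.4],
    [0,0,11.4]
  ],
  "roll": [0,0,0,0,0,0,0,0,0]
}}

```text
time: 9.25
position: [0.5422, -0.1606, 0.0074]
tool_rot: [-0.142, 3.136, -0.0]
ft_force: [0.7, -0.3, -0.8]
grip_width: 0.873
grip_force: 0.0
```

>>> {"api": "move_arm", "payload": {
  "slide": [
    [0,0,0],
    [0,0,0],
    [0,0,0],
    [0,0,0],
    [0,0,0],
    [0,0,0],
    [0,0,0],
    [0,0,0]
  ],
  "roll": [0,0,0,0,0,0,0,0],
  "gripper": 3.0,
  "squeeze": 25
}}

```text
time: 10.05
position: [0.5415, -0.16, 0.0065]
tool_rot: [-0.142, 3.138, 0.001]
ft_force: [-0.6, 1.7, 3.6]
grip_width: 0.498
grip_force: 25.5
```

>>> {"api": "move_arm", "payload": {
  "slide": [
    [0,0,0],
    [0,0,0],
    [0,0,0],
    [0,0,-0.3],
    [0,0,-0.3],
    [0,0,-0.3]
  ],
  "roll": [0,0,0,0,0,0],
  "gripper": 5.5
}}

```text
time: 10.65
position: [0.5414, -0.1605, 0.0095]
tool_rot: [-0.141, 3.138, 0.0]
ft_force: [-0.3, 0.1, -0.1]
grip_width: 0.635
grip_force: 0.0
```

>>> {"api": "move_arm", "payload": {
  "slide": [
    [0,0,0],
    [0,0,0],
    [0,0,0],
    [0,0,0],
    [0,0,0],
    [0,0,-2],
    [0,0,-4],
    [0,0,-8],
    [0,0,-12],
    [0,0,-16],
    [0,0,-20],
    [0,0,-23],
    [0,0,-23],
    [0,0,-23]
  ],
  "roll": [0,0,0,0,0,0,0,0,0,0,0,0,0,0],
  "gripper": 3.0,
  "squeeze": 25
}}

```text
time: 12.05
position: [0.5404, -0.1602, 0.2374]
tool_rot: [0.141, -3.136, -0.001]
ft_force: [0.0, -0.4, -7.9]
grip_width: 0.493
grip_force: 25.0
```

Run:
```python
from h import *
s=monitor.get_state();print(s["position"],s["ft_force"],s["torque"],s["grip_width"])
im=cams.get_image("scene")[:,:,::-1]
im2=cams.get_image("top")[:,:,::-1]
a=cv2.resize(im[80:260,230:380],None,fx=3,fy=3,interpolation=2);b=cv2.resize(im2[160:280,240:360],None,fx=2.8,fy=2.8,interpolation=2)
o=np.zeros((540,800,3),np.uint8);o[:a.shape[0],:450]=a;o[:336,456:792]=b
cv2.imwrite("pics/s4.png",o)
```

```text
[ 0.54040616 -0.16022778  0.23741762] [ 3.48421420e-03 -3.53884261e-01 -7.93817049e+00] [ 0.0254763   0.15149136 -0.0363508 ] 0.4934253095602343
```

View pics/s4.png

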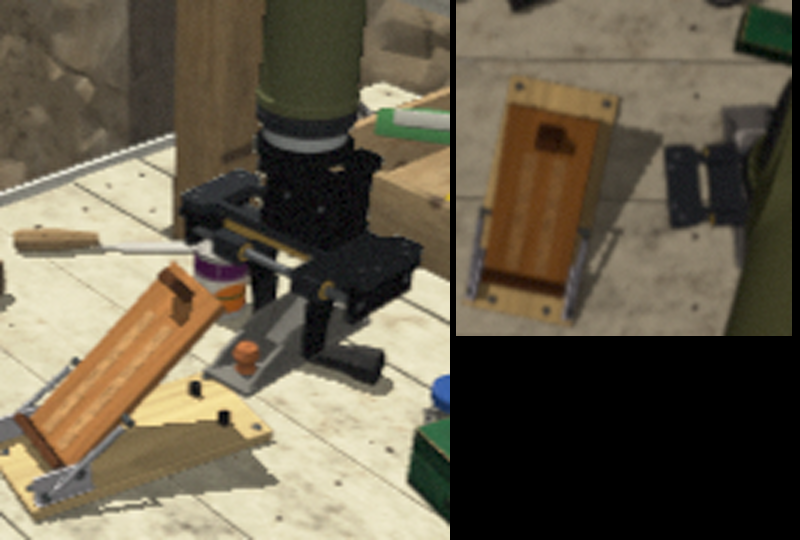

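The plane is held level, with its knob end toward the robot at (245,352) in the scene crop. I'll carry it over the bed, starting back from the tab.

>>> {"api": "move_arm", "payload": {
  "slide": [
    [0.2,1,-1],
    [0.6,3,-2],
    [1.1,6,-2],
    [1.7,9,-2],
    [2.3,12,-2],
    [2.9,15,-2],
    [3.4,18,-2],
    [4,21,-2],
    [4.3,22.5,-1],
    [4.4,22.9,0],
    [4.4,22.9,0],
    [4.4,22.9,0],
    [4.4,22.9,0],
    [4.4,22.9,0]
  ],
  "roll": [0,0.03,0.06,0.09,0.12,0.15,0.18,0.21,0.24,0.27,0.275,0.275,0.275,0.275]
}}

```text
time: 13.55
position: [0.4773, 0.0631, 0.2399]
tool_rot: [0.291, 3.127, 0.001]
ft_force: [-1.0, 0.4, -6.1]
grip_width: 0.499
grip_force: 25.0
```

```bash
cat > st.py <<'E'
from h import *
s=monitor.get_state();p=s["position"];a=-.1853
d=np.array(p[:2])-[.4566,.0675];c,q=np.cos(a),np.sin(a)
R=Ro.from_rotvec(s["tool_rot"]).as_matrix()
print("t",s["time"],"stand mm",(1e3*np.array([c*d[0]+q*d[1],-q*d[0]+c*d[1],p[2]+.019])).round(1),"ytool-yaw err",np.arctan2(R[1,1],R[0,1])-np.pi/2-a,"F",np.round(s["ft_force"],1),"T",np.round(s["torque"],2),s["grip_width"])
E
python3 st.py
```

```text
t 13.55 stand mm [ 21.2  -0.5 258.9] ytool-yaw err -0.00046669842108595927 F [-1.   0.4 -6.1] T [ 0.06  0.07 -0.07] 0.4987278314621472
```

>>> {"api": "move_arm", "payload": {
  "slide": [
    [0,0,2],
    [0,0,4],
    [0,0,6],
    [0,0,7],
    [0,0,7.8],
    [-0.8,0.05,7.8],
    [-1.5,0.05,7.8],
    [-1.9,0.05,7.8],
    [-1.9,0.05,7.8],
    [-1.9,0.05,7.8],
    [-1.9,0.05,7.8]
  ],
  "roll": [0,0,0,0,0,0,0,0,0,0,0],
  "squeeze": 12
}}

```text
time: 14.65
position: [0.4955, 0.0608, 0.1615]
tool_rot: [-0.29, -3.128, -0.0]
ft_force: [0.2, 0.5, -5.9]
grip_width: 0.497
grip_force: 12.0
```

```bash
python3 st.py
python3 - <<'E'
from h import *
im=cams.get_image("scene")[:,:,::-1]
cv2.imwrite("pics/s5.png",cv2.resize(im[100:270,200:350],None,fx=3.5,fy=3.5,interpolation=2))
E
```

```text
t 14.65 stand mm [ 39.5   0.6 180.5] ytool-yaw err 0.0006965242422764806 F [ 0.2  0.5 -5.9] T [ 0.02  0.04 -0.08] 0.49726230841977326
```

View pics/s5.png

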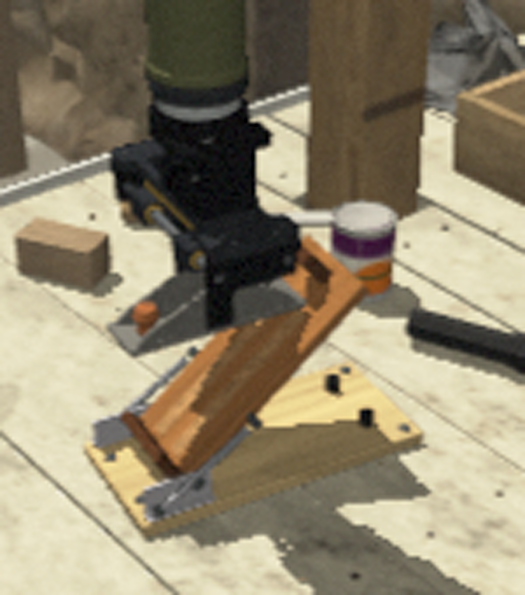

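The plane is level over the bed, with its toe just short of the tab at (305,300) and its knob end free above the lip. I'll lower it so that bed contact pitches it within the pads.

>>> {"api": "move_arm", "payload": {
  "slide": [
    [0,0,0.3],
    [0,0,0.6],
    [0,0,0.8],
    [0,0,1.0],
    [0,0,1.2],
    [0,0,1.4],
    [0,0,1.6],
    [0,0,1.8],
    [0,0,2.0],
    [0,0,2.2]
  ],
  "roll": [0,0,0,0,0,0,0,0,0,0]
}}

```text
time: 15.7
position: [0.4956, 0.0607, 0.1392]
tool_rot: [0.29, 3.128, 0.0]
ft_force: [-2.5, 1.1, -3.8]
grip_width: 0.497
grip_force: 12.0
```

```bash
python3 st.py
```

```text
t 15.7 stand mm [ 39.6   0.5 158.2] ytool-yaw err 0.0006109255883024189 F [-2.5  1.1 -3.8] T [ 0.1   0.41 -0.01] 0.49700969868400197
```

>>> {"api": "move_arm", "payload": {
  "slide": [
    [0,0,0.25],
    [0,0,0.5],
    [0,0,0.75],
    [0,0,1.0],
    [0,0,1.25],
    [0,0,1.5],
    [0,0,1.75],
    [0,0,2.0],
    [0,0,2.25],
    [0,0,2.5],
    [0,0,2.75],
    [0,0,3.0],
    [0,0,3.25],
    [0,0,3.5],
    [0,0,3.7],
    [0,0,3.9]
  ],
  "roll": [0,0,0,0,0,0,0,0,0,0,0,0,0,0,0,0]
}}

```text
time: 17.3
position: [0.4957, 0.0606, 0.1002]
tool_rot: [0.29, 3.128, 0.0]
ft_force: [-0.8, 0.7, -4.6]
grip_width: 0.501
grip_force: 12.0
```

```bash
python3 st.py
python3 - <<'E'
from h import *
im=cams.get_image("scene")[:,:,::-1]
cv2.imwrite("pics/s6.png",cv2.resize(im[120:270,200:350],None,fx=4,fy=4,interpolation=2))
E
```

```text
t 17.3 stand mm [ 39.7   0.4 119.2] ytool-yaw err 0.00047841774773946244 F [-0.8  0.7 -4.6] T [-0.03 -0.04 -0.02] 0.5012894046187841
```

View pics/s6.png

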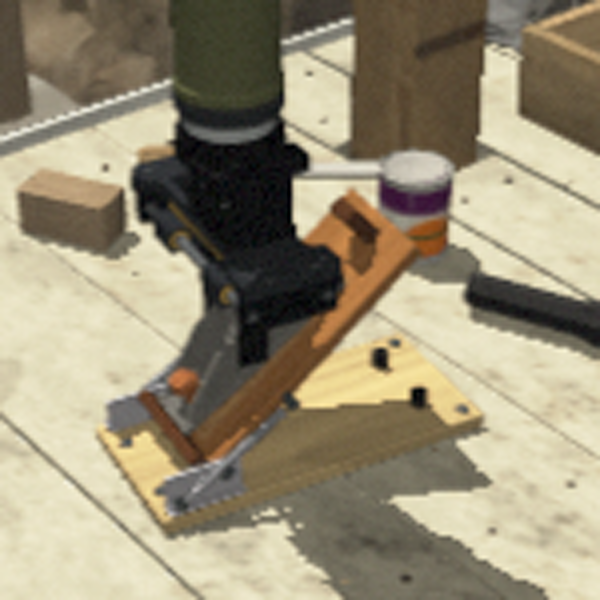

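The plane is pitched nearly flush with the bed, with its knob end at about (185,380) just inside the lip at (170,425). I'll work from the numbers from here.

>>> {"api": "move_arm", "payload": {
  "slide": [
    [0,0,0.15],
    [0,0,0.3],
    [0,0,0.45],
    [0,0,0.55],
    [0,0,0.55]
  ],
  "roll": [0,0,0,0,0]
}}

```text
time: 17.85
position: [0.496, 0.0607, 0.0951]
tool_rot: [0.29, 3.128, 0.0]
ft_force: [-0.2, 0.1, -4.1]
grip_width: 0.497
grip_force: 12.0
```

```bash
python3 st.py
```

```text
t 17.85 stand mm [ 40.    0.6 114.1] ytool-yaw err 0.00036651001821572105 F [-0.2  0.1 -4.1] T [-0.06 -0.1  -0.01] 0.4974269877095758
```

>>> {"api": "move_arm", "payload": {
  "slide": [
    [0.08,0,0.1],
    [0.15,0,0.2],
    [0.23,0,0.3],
    [0.31,0,0.36],
    [0.38,0,0.42],
    [0.38,0,0.42]
  ],
  "roll": [0,0,0,0,0,0]
}}

```text
time: 18.45
position: [0.4963, 0.0608, 0.0941]
tool_rot: [0.29, 3.119, 0.002]
ft_force: [3.0, -2.7, 10.7]
grip_width: 0.499
grip_force: 12.0
```

```bash
python3 st.py
```

```text
t 18.45 stand mm [ 40.3   0.7 113.1] ytool-yaw err -0.00011029009844867876 F [ 3.  -2.7 10.7] T [-0.62 -0.7  -0.02] 0.49915142605729335
```

>>> {"api": "move_arm", "payload": {
  "slide": [
    [-0.1,0,-0.1],
    [-0.2,0,-0.2],
    [-0.25,0,-0.25],
    [-0.25,0,-0.25]
  ],
  "roll": [0,0,0,0]
}}

```text
time: 18.85
position: [0.4963, 0.0608, 0.0942]
tool_rot: [0.29, 3.124, 0.001]
ft_force: [5.3, -2.3, 4.4]
grip_width: 0.5
grip_force: 12.0
```

```bash
python3 st.py
```

```text
t 18.85 stand mm [ 40.2   0.7 113.2] ytool-yaw err 0.00017846526960504927 F [ 5.3 -2.3  4.4] T [-0.36 -1.26 -0.11] 0.4999243018915315
```

>>> {"api": "move_arm", "payload": {
  "slide": [
    [0,0,0],
    [0,0,0],
    [0,0,0]
  ],
  "roll": [0,0,0],
  "squeeze": 3
}}

```text
time: 19.15
position: [0.4942, 0.0612, 0.093]
tool_rot: [-0.289, -3.128, -0.0]
ft_force: [3.2, -0.9, 3.3]
grip_width: 0.5
grip_force: 3.0
```

>>> {"api": "move_arm", "payload": {
  "slide": [
    [0,0,0],
    [0,0,0],
    [0,0,0],
    [0,0,0],
    [0,0,0],
    [0,0,0]
  ],
  "roll": [0,0,0,0,0,0],
  "gripper": 6.2
}}

```text
time: 19.75
position: [0.4942, 0.0609, 0.0931]
tool_rot: [-0.29, -3.128, -0.0]
ft_force: [0.2, -0.6, -0.7]
grip_width: 0.707
grip_force: 0.0
```

```bash
python3 st.py
```

```text
t 19.75 stand mm [ 38.2   0.5 112.1] ytool-yaw err 0.0005326834956691229 F [ 0.2 -0.6 -0.7] T [ 0.05 -0.01  0.03] 0.7073334903392366
```

>>> {"api": "move_arm", "payload": {
  "slide": [
    [0,0,-0.5],
    [0,0,-1.5],
    [0,0,-3],
    [0,0,-6],
    [0,0,-10],
    [0,0,-14],
    [0,0,-17],
    [0,3,-17],
    [0,7,-17],
    [0,11,-17],
    [0,15,-17],
    [0,19,-17],
    [0,23,-17],
    [0,27,-17],
    [0,30,-17],
    [0,30,-17],
    [0,30,-17]
  ],
  "roll": [0,0,0,0,0,0,0,0,0,0,0,0,0,0,0,0,0]
}}

```text
time: 21.45
position: [0.5494, 0.3561, 0.2634]
tool_rot: [0.288, 3.128, -0.001]
ft_force: [1.3, -0.2, 0.1]
grip_width: 0.713
grip_force: 0.0
```

```bash
python3 st.py
python3 - <<'E'
from h import *
np.set_printoptions(precision=1,suppress=True)
a=-.1853;cs,sn=np.cos(a),np.sin(a);t=.7
def W(u,v,n): # bed frame mm -> world
    r=np.array([u-4,n+6]);x=r[0]*np.cos(t)-r[1]*np.sin(t);z=34+r[0]*np.sin(t)+r[1]*np.cos(t)
    return np.array([.4566+(cs*x-sn*v)/1e3,.0675+(sn*x+cs*v)/1e3,z/1e3])
def bedray(n,uv,h):
    c=C[n];R=np.array(c["R"]);tt=np.array(c["t"]);o=-R.T@tt;d=R.T@np.linalg.solve(np.array(c["mtx"]),[*uv,1.])
    p0=W(0,0,h);ex=W(1,0,h)-p0;ey=W(0,1,h)-p0;k=np.linalg.solve(np.c_[ex,ey,-d],o-p0);return k[:2]
for n in("top","scene"):
    im=cams.get_image(n)[:,:,::-1].copy();cv2.imwrite(f"pics/f_{n}.png",im)
    q=np.array([proj(n,W(u,v,0)) for u,v in((0,48),(218,48),(218,-48),(0,-48))])
    m=np.zeros(im.shape[:2],np.uint8);cv2.fillPoly(m,[np.round(q).astype(int)],255)
    hsv=cv2.cvtColor(im,cv2.COLOR_BGR2HSV)
    g=((hsv[...,1]<70)&(m>0)).astype(np.uint8)
    k,l,st,ce=cv2.connectedComponentsWithStats(g);i=1+st[1:,4].argmax()
    cnt=cv2.findContours((l==i).astype(np.uint8),0,1)[0][0]
    box=cv2.boxPoints(cv2.minAreaRect(cnt)); B=np.array([bedray(n,p,3) for p in box])
    P=np.array([bedray(n,p[0],3) for p in cnt]);pc=cv2.minAreaRect(P.astype(np.float32))
    print(n,"area",st[i],"bed-plane extents u",P[:,0].min(),P[:,0].max(),"v",P[:,1].min(),P[:,1].max(),pc)
    for u in(20,40,60,80,100,120,140):
        s=P[abs(P[:,0]-u)<6,1]; print(u,s.min() if len(s) else None,s.max() if len(s) else None)
# bystanders/knob: orange in saturated region
E
```

```text
t 21.45 stand mm [ 38.  300.7 282.4] ytool-yaw err 0.0016425886338955198 F [ 1.3 -0.2  0.1] T [-0.08 -0.04 -0.02] 0.7125817001652299
top area [258 218  21  42 520] bed-plane extents u 1.0973122240604818 158.54311655181414 v -21.344314614500544 24.030849192325483 ((79.78352355957031, 0.8334178924560547), (157.30906677246094, 45.20634460449219), 0.5107568502426147)
20 -19.08523213017173 22.880062689820505
40 -19.285702054133907 22.315169574089918
60 -19.48272047573879 22.260497376358582
80 -19.676375771272216 22.206933218685815
100 -19.866753325368165 21.66383606803987
120 -20.05393565653553 23.616836874169056
140 -20.238002536417184 23.06998533554415
scene area [241 184  44  47 733] bed-plane extents u 0.07644729907863174 160.81609693460257 v -25.359829155332115 44.176436601545156 ((80.66667938232422, 9.961629867553711), (69.38092041015625, 160.97915649414062), 89.11888885498047)
20 -22.06790046835372 43.79442703419631
40 -22.878700977888332 42.870143799327145
60 -21.5979999794221 41.641380001359494
80 -22.946385822039886 43.524425562537765
100 -24.289345809036355 41.99040973307719
120 -25.359829155332115 43.869380107432754
140 -23.817710148558135 42.3379399949778
```

The plane spans u = 0–160 mm along the bed, so it is seated on the lip. It is centred within about 1 mm and straight within 0.5°, and the arm is clear, so I'll hand in.

```bash
python3 -c "
from bench import workorder;print(workorder.close_job())"
```

```text
the job is handed in; nothing more can be done
None
```

The job is handed in: the rest is snapped open and holding by itself, and the plane lies sole down along the middle of the bed against the lip; I never touched the sanding block, oil bottle or offcut.

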